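Screw box from the back of the supply tray

TASK

The box of hinge screws for this door's hardware kit stands at the back of the dark wooden supply tray, boxed in by the stain tin, the glue bottle and the jar of dowels. Stand all three containers aside on the plywood drip board, then put the screw box upright into the empty compartment of the kit tray beside the hinges, and after that put every container back upright on the very spot in the supply tray where it stood. Leave the other things on the bench where they are.

Things in the scene. Friction and masses are not known exactly. Their poses are not given: they have to be found in the camera images.
- stain_tin: Bare steel stain tin with a blank paper band, a plain upright cylinder 62 mm in diameter (64 mm at the rim on top) and 125 mm tall, about 0.34 kg. Stands in the supply tray at the start. Origin: centre of its underside; z up along its axis; its yaw means nothing.
- glue_bottle: White plastic glue bottle: round body 58 mm in diameter up to 95 mm height, sloping shoulder up to 120 mm, then a firm orange cap 28 mm in diameter from 120 to 152 mm (it can be lifted by the cap) and a 10 mm nozzle up to 165 mm; about 0.3 kg. Stands in the supply tray at the start. Origin: centre of its underside; z up; yaw means nothing.
- dowel_jar: Glass jar of wooden dowels with a black screw lid: body 60 mm in diameter, lid 62 mm in diameter from 100 mm to its top at 120 mm; about 0.28 kg. Stands in the supply tray at the start. Origin: centre of its underside; z up; yaw means nothing.
- screw_box: Closed cardboard box of screws, 44 (its x) x 60 (its y) x 50 mm tall, about 0.3 kg, in the middle of the back of the supply tray, its y along the tray's y. One container stands close in front of it and one close at each end (gaps 5 to 12 mm); 10 mm to the tray's back wall. Origin: centre of its underside; z up.
- supply_tray: Dark wooden tray fixed on the bench, 158 (x) x 250 (y) mm, walls 5 mm, floor top 6 mm above the bench. Front and side walls 22 mm high over the bench; back wall (+x) and the rear third of the sides 55 mm. The containers stand near tray (x, y) = (-18, 0), (28, 68) and (28, -68) mm, which on which differs from start to start; the screw box near (42, 0). Origin: centre of underside; z up.
- kit_tray: Shallow grey plastic tray fixed on the bench, 192 (its x) x 108 (its y) mm, walls and one cross divider 4 mm thick, 14 mm high over the bench, floor 4 mm. Its -x compartment (108 mm) holds two steel cabinet hinges (up to 21 mm high, fixed); its +x one is empty. Lies on the robot's left or right, the drip board on the other side. Origin: centre of its underside; z up.
- empty_place (a point): Centre of the floor of the kit tray's empty compartment, 4 mm above the bench; the compartment measures 72 (x) x 100 (y) mm inside. Axes as the kit tray's.
- drip_board: Plywood offcut with old ring stains, pinned to the bench: 290 (its x) x 140 (its y) x 9 mm; the side area on which the containers are stood (upper face 9 mm above the bench). Empty at the start. Origin: centre of the underside; z up.
- tape_measure: Bystander: yellow tape measure standing on the bench in front of the supply tray, 75 x 42 x 60 mm tall. Not to be moved. Origin: centre of its underside.
- screwdriver: Bystander: screwdriver lying crosswise on the bench in front of the supply tray, 190 mm long, 26 mm high at most. Not to be moved. Origin: under the middle of its length; handle towards its -x.

How it is judged (in metres and radians):
On the way, in this order (a step that is already met when the one before it is completed fails the run):
1. all three containers stand upright on the drip board at the same time (x of stain_tin in the frame of drip_board between -0.145 and 0.145 m and y of stain_tin in the frame of drip_board between -0.07 and 0.07 m and z of stain_tin in the frame of drip_board between 0.005 and 0.013 m and angle between each of stain_tin, glue_bottle, dowel_jar's own z axis and vertical below 0.1 rad and x of glue_bottle in the frame of drip_board between -0.145 and 0.145 m and y of glue_bottle in the frame of drip_board between -0.07 and 0.07 m and z of glue_bottle in the frame of drip_board between 0.005 and 0.013 m and x of dowel_jar in the frame of drip_board between -0.145 and 0.145 m and y of dowel_jar in the frame of drip_board between -0.07 and 0.07 m and z of dowel_jar in the frame of drip_board between 0.005 and 0.013 m), for 0.2 s.
2. the screw box stands in the empty compartment of the kit tray (x of screw_box in the frame of empty_place between -0.018 and 0.018 m and y of screw_box in the frame of empty_place between -0.03 and 0.03 m and z of screw_box in the frame of empty_place between -0.003 and 0.004 m and angle between screw_box's own z axis and vertical below 0.08 rad), for 0.2 s.
At the end, for the whole second after the job is handed in: The screw box stands upright on the floor of the kit tray's empty compartment (centre within 18 mm in x, 30 mm in y of its middle), and the tin, bottle and jar each stand upright within 15 mm of the spot where they stood at the start, all at rest (all of step 2 and linear speed of each of screw_box, stain_tin, glue_bottle, dowel_jar below 0.02 m/s and distance of each of stain_tin, glue_bottle, dowel_jar from where it was at the start of the episode below 0.015 m and angle between each of stain_tin, glue_bottle, dowel_jar's own z axis and vertical below 0.08 rad); the robot touches nothing.
It fails at once if the tape measure is pushed out of its place (more than 25 mm) (distance of tape_measure from where it was at the start of the episode above 0.025 m).
It fails at once if the screwdriver is pushed out of its place (more than 25 mm) (distance of screwdriver from where it was at the start of the episode above 0.025 m).
It fails at once if a container or the screw box is tipped over (leaning more than 0.6 rad) (angle between any of stain_tin, glue_bottle, dowel_jar, screw_box's own z axis and vertical above 0.6 rad).
It also fails if it takes over 138 s, if anything falls off the work surface, if the arm or the gripper's body presses on something with over 40 N, if the wrist force passes 120 N, or if a joint passes its speed limit or range.

ROBOT

A 6-joint arm with a two-finger parallel gripper is mounted at the origin on the work surface. World frame = base frame: x ahead of the robot, y to its left, z up, the work surface at z = 0. Lengths are in m, angles in degrees, forces in N, time in s.
With the tool pointing down it reaches from about 0.425 to 1.125 m from the base axis. Payload 14.9 kg.
Tool frame: the origin (TCP) lies between the finger pads; the fingertips stand 11 mm ahead of it and the grasp point (between the pads) lies 8 mm behind it; z points along the fingers, y is the line along which they close (so a half turn about z gives the same grasp; the last joint's range is limited). The gripper opens to 91 mm and grips with 3 to 60 N. Pads are 32 mm wide; open, the fingers measure 118 mm over their backs; the gripper's body (76 mm by 178 mm) begins 60 mm behind the grasp point.
Start: joints at [-72.554, 21.709, 99.362, -0, 58.929, -1.908], TCP at [0.232, -0.66, 0.225] pointing down, gripper open.
Joint ranges: [-158.91, 158.91], [-42.39, 125.64], [0.06, 152.35], [-60.88, 240.88], [17.5, 164.5], [-176.32, 176.32]. Speed limits (degrees/s): [108.29, 108.29, 136.94, 180, 180, 180].

INTERFACE

Orientations are given as [roll, pitch, yaw] about the fixed x, y, z axes, in that order (R = Rz(yaw) Ry(pitch) Rx(roll)).
In Python, from workcell import arm gives the robot as it stands.
- The arm moves only by the tool carry_out, never from a script. Its argument "commands" is one flat list of numbers, 7 for each row, row after row: the shift along the tool's x, y, z in cm, then the turn, a rotation vector about the tool's x, y, z in degrees, then the closure, from 0 (fully open) to 1 (shut). A call has 1 to 8 rows; each row shifts and turns the commanded pose from where the row before left it, along the tool's axes as they then stand; what a row does not reach is not made up. A row lasts 1/12 s, in which the tool goes at most 41.7 mm and 7.16 degrees, less where a joint would pass 70% of its speed; a pose out of reach is approached as far as the arm can. A call is refused whole if a number of a shift passes 4.17 or a number of a turn 7.16, either way. A call with a gripper value outside its range is refused whole. The fingers move at their own pace and stop on an object; "grip_force" is the grip in N (left out, the last holds). Time passes only in rows, so rows that do not move let the fingers close. It gives the time, the measured TCP pose, the force, the opening and the grip force at its end, in the units of the state.
- arm.read_state(): the state, without advancing time (a new reading comes with each control period).
- arm.camera(name): name is "side" or "top"; returns a dict with "pixels" (420x560x3 uint8, red, green, blue), "z_map" (420x560 float32, m along the optical axis (not along the pixel's ray), 0 where there is no reading), "fx", "fy", "cx", "cy" (pixels), "k1" (the pictures are not rectified: a ray, as slopes to the right and down, at radius r is drawn at 1 + k1 r^2 times it, then the intrinsics apply), "xyz" and "orientation" of the camera in the world. Camera axes: x right, y down, z forward; pixel columns grow to the right and rows downward; lengths in m; the calibration is good to about 2 mm. A picture is of the moment at which its call begins.
- arm.sign_off(): hands the job in; it is judged then, once.
The state is a dict: "clock": time; "joint_positions": joint angles; "dq": joint speeds; "tau": joint torques, N m; "ee_pos": TCP position; "ee_rot": TCP orientation; "wrist_force": force on the tool from outside, world axes, zero at the start; "wrist_torque": the same for the moment, N m; "opening": opening from 0.0 (shut) to 1.0 (fully open); "finger_force": force on a finger pad.
Only numpy, scipy, OpenCV 4.12 (cv2) and the standard library are available. Lean on these libraries where they do the work, as an engineer would, in place of code of your own. Each camera call takes 0.05 s, during which the arm holds its last target. There are 200 camera calls.

## Working session

There is one attempt and no reset: what is moved stays moved. The work goes in short steps, Python scripts to look and compute and a tool call to move; the robot and the scene stay as the last step left them, time stands still between calls to the robot, and variables do not carry over. Pictures are saved under pics/ and viewed, at most 14 in all, crops included, and the job is handed in when it is done.

Besides the shell and the picture viewer there is one more tool, called as name(argument=value, ...) on one line, values as JSON. carry_out: Moves the arm, as the interface text tells. Its arguments: {"type":"object","properties":{"commands":{"type":"array","items":{"type":"number"}},"grip_force":{"type":"number"}},"required":["commands"]}

```bash
ls && mkdir -p pics
python3 - <<'E'
from workcell import arm
import cv2,numpy as np
for n in("top","side"):
    c=arm.camera(n); cv2.imwrite(f"pics/{n}0.png",c["pixels"][:,:,::-1]); np.savez(f"{n}0.npz",**c)
    print({k:v for k,v in c.items() if k not in("pixels","z_map")})
print(arm.read_state())
E
```

```text
pics
{'fx': 440.6311715240428, 'fy': 440.6311715240428, 'cx': 278.3862143825079, 'cy': 217.6377206278408, 'k1': -0.08531645484620756, 'xyz': array([0.38795702, 0.00406696, 0.96448596]), 'orientation': array([-1.72564473e+02, -1.35575590e-01, -8.96990181e+01])}
{'fx': 530.2071452028773, 'fy': 530.2071452028773, 'cx': 289.4184559675983, 'cy': 210.77067014444614, 'k1': -0.18920581628016753, 'xyz': array([-0.14408224,  0.83428241,  0.80560329]), 'orientation': array([-125.28640113,    1.17108965, -142.58593749])}
{'clock': 0.1, 'joint_positions': array([-7.25540253e+01,  2.17351073e+01,  9.93914013e+01,  9.13678836e-04,
        5.89284106e+01, -1.90743340e+00]), 'dq': array([ 0.01207542, -0.06679547, -0.2010894 ,  0.03986491,  0.06857179,
        0.07529639]), 'tau': array([-2.32665196e-03, -7.65045905e+01, -4.35295308e+01,  6.52128132e-02,
        3.98910418e-02, -2.17407865e-05]), 'ee_pos': array([ 0.2318794 , -0.66012416,  0.22436621]), 'ee_rot': array([-1.79945137e+02, -2.60968009e-03,  1.93529349e+01]), 'wrist_force': array([ 0.81683486, -0.43992737, -0.08744432]), 'wrist_torque': array([-0.00195191, -0.00493801, -0.03185924]), 'finger_force': 0.0, 'opening': 0.9989463124299529}
```

View pics/top0.png

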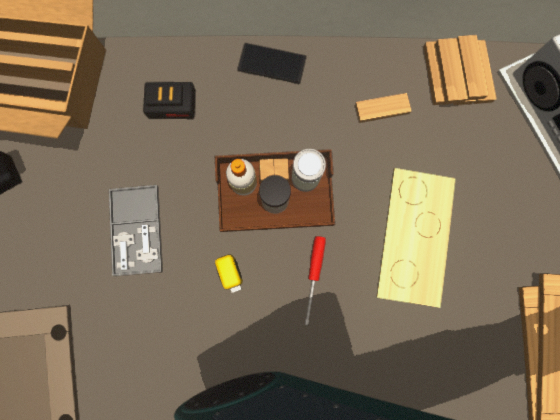

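View pics/side0.png

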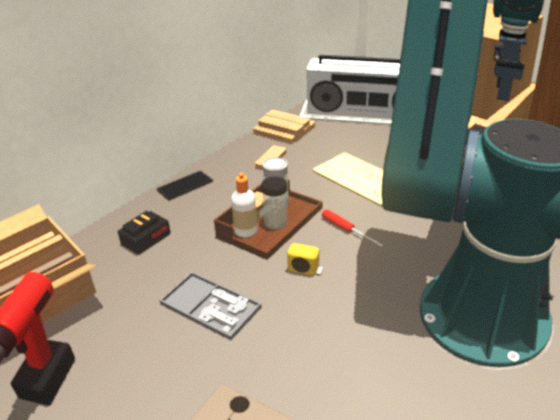

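The top view shows the supply tray around (275,190). In it are the bottle (240,172), the tin (309,168), the jar (275,193) and the box (273,167). The kit tray is at (136,230) with its empty compartment up, and the drip board is at (418,237). The tape is at (229,272) and the screwdriver at (316,275). The side view agrees with this.

```bash
cat > h.py <<'E'
import numpy as np,cv2
from scipy.spatial.transform import Rotation as R
def rays(c,uv):
    K=np.array([[c["fx"],0,c["cx"]],[0,c["fy"],c["cy"]],[0,0,1.]],float)
    p=cv2.undistortPoints(np.asarray(uv,float).reshape(-1,1,2),K,np.array([float(c["k1"]),0,0,0])).reshape(-1,2)
    d=np.c_[p,np.ones(len(p))]
    return d@R.from_euler("xyz",c["orientation"],degrees=True).as_matrix().T
def plane(c,uv,z):
    d=rays(c,uv); o=np.asarray(c["xyz"]); return o+d*((z-o[2])/d[:,2])[:,None]
def cloud(c):
    h,w=c["z_map"].shape; v,u=np.mgrid[:h,:w]
    return (c["xyz"]+rays(c,np.c_[u.ravel(),v.ravel()])*np.asarray(c["z_map"]).reshape(-1,1)).reshape(h,w,3)
def rect(P):
    (x,y),(a,b),t=cv2.minAreaRect((P[:,:2]*1000).astype(np.float32)); return np.round([x,y,a,b,t],1)
E
python3 - <<'E'
from h import *
for n in("top","side"):
    c=dict(np.load(n+"0.npz")); W=cloud(c); hsv=cv2.cvtColor(c["pixels"],cv2.COLOR_RGB2HSV)
    print(n)
    roi=(W[...,0]>.35)&(W[...,0]<.65)&(abs(W[...,1])<.17)
    if n=="top":
        for nm,(u0,u1,v0,v1),zl,zh,zp in(("tin",(290,330,148,192),.126,.139,.131),("jar",(256,294,172,215),.119,.132,.126),("cap",(228,252,155,190),.15,.164,.158),("box",(258,292,155,180),.05,.062,.056)):
            m=np.zeros(roi.shape,bool); m[v0:v1,u0:u1]=1; m&=(W[...,2]>zl)&(W[...,2]<zh)
            v,u=np.nonzero(m); P=W[m]; print(nm,len(P),P.mean(0).round(4),rect(P),"ray",plane(c,[[u.mean(),v.mean()]],zp).round(4))
        H,S,V=hsv[...,0],hsv[...,1],hsv[...,2]
        def big(m,z,nm,box):
            q=np.zeros(m.shape,np.uint8); u0,u1,v0,v1=box; q[v0:v1,u0:u1]=m[v0:v1,u0:u1]
            cs,_=cv2.findContours(cv2.morphologyEx(q,cv2.MORPH_CLOSE,np.ones((5,5))),0,2); k=max(cs,key=cv2.contourArea).reshape(-1,2)
            print(nm,rect(plane(c,k,z)))
        big((S>60)&(H>20)&(H<40)&(V>150),.009,"board",(370,470,160,315))
        big((abs(W[...,2]-.014)<.05)&(((S<50))),.014,"kit",(95,175,175,285))
        m=(W[...,2]>.045)&(W[...,2]<.06); yy=W[m&roi]; print("backwall",yy.min(0),yy.max(0))
        big((W[...,2]>.012),.022,"supply",(205,345,140,240))
        big((S>200)&(H>20)&(H<35)&(V>150),.06,"tape",(205,250,245,300))
        print("driver", W[235:330,300:330][(W[235:330,300:330,2]>.006)][:,:2].min(0),W[235:330,300:330][(W[235:330,300:330,2]>.006)][:,:2].max(0))
    print("table z",np.median(W[250:260,180:200,2] if n=="top" else W[300:320,330:350,2]))
E
```

```text
top
tin 742 [ 0.6028 -0.057   0.1294] [602.7 -56.6  61.7  62.3  41.6] ray [[ 0.6023 -0.0568  0.131 ]]
jar 788 [0.5516 0.0103 0.1252] [551.9  10.5  60.3  60.   89.9] ray [[0.5514 0.0103 0.126 ]]
cap 152 [0.5902 0.0796 0.1589] [591.   80.3  27.   26.8  73. ] ray [[0.5904 0.0797 0.158 ]]
box 519 [0.6139 0.0134 0.0551] [616.3  14.1  54.4  61.7   3.7] ray [[0.6136 0.0134 0.056 ]]
board [ 473.1 -302.3  141.6  292.3   80.8]
kit [484.3 316.7 195.1 113.1   5.2]
backwall [ 0.36088038 -0.1129274   0.04502075] [0.64997092 0.13835933 0.05996655]
supply [580.4   4.9 186.5 271.6   2.7]
tape [394.7 106.   64.5  37.3  19.6]
driver [ 0.28464613 -0.09823852] [0.47206546 0.00406696]
table z -0.0006367988107298106
side
table z 0.0008717557314254498
```

Run:
```python
import cv2
i=cv2.imread("pics/top0.png")
a=cv2.resize(i[140:240,205:345],None,fx=5,fy=5,interpolation=2)
cv2.imwrite("pics/crop_sup.png",a)
b=cv2.resize(i[175:285,95:175],None,fx=5,fy=5,interpolation=2)
cv2.imwrite("pics/crop_kit.png",b)
```

```text
(no output)
```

View pics/crop_sup.png

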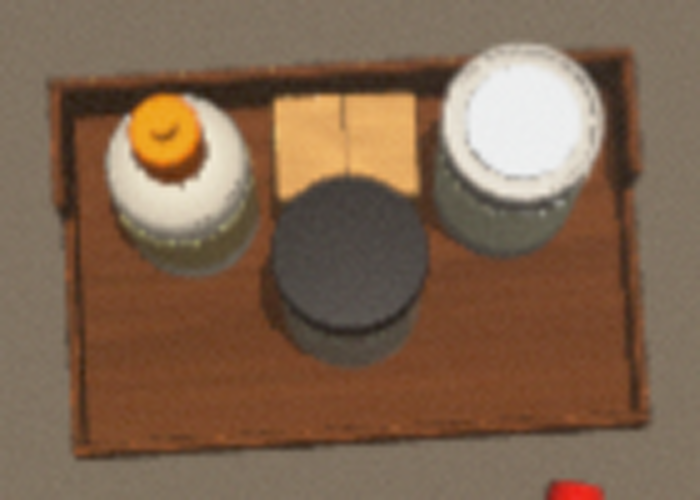

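View pics/crop_kit.png

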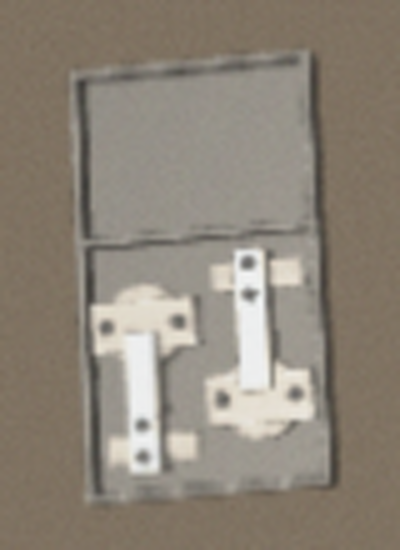

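The first crop shows the tray turned about 3°. The box's back edge runs along crop row ~96, columns 275-415, and the tray corners are at about (77,457), (648,425), (48,82) and (632,50). In the kit crop the compartment is empty and the rim corners are at about (72,72), (310,52), (330,485) and (90,503), with the divider at row ~240.

Run:
```python
from h import *
c=dict(np.load("top0.npz"))
def pl(n,uv,z,o):
    P=plane(c,np.array(uv,float)/5+np.array(o)-.4,z); print(n,(P[:,:2]*1000).round(1).tolist(), "len",np.linalg.norm(np.diff(P[:,:2],axis=0),axis=1).round(4)); return P
s=(205,140);k=(95,175)
pl("boxback",[(276,97),(416,94)],.056,s)
pl("boxleft/right",[(276,150),(417,150)],.056,s)
pl("front",[(77,456),(648,424)],.022,s)
pl("back",[(48,82),(632,50)],.055,s)
pl("kit",[(72,72),(310,52),(330,485),(90,503)],.014,k)
pl("kit inner empty compartment floor: left right x at row160; back, div",[(86,160),(309,150)],.009,k)
pl("bk/div",[(200,68),(210,236)],.014,k)
m=(cv2.cvtColor(c["pixels"],cv2.COLOR_RGB2HSV));
```

```text
boxback [[631.6, 42.6], [633.3, -16.8]] len [0.0594]
boxleft/right [[608.6, 42.3], [608.9, -17.2]] len [0.0595]
front [[481.7, 127.9], [496.9, -118.0]] len [0.2464]
back [[638.1, 139.8], [653.6, -108.9]] len [0.2491]
kit [[574.1, 379.1], [583.3, 272.1], [393.3, 255.8], [384.2, 361.0]] len [0.1074 0.1907 0.1056]
kit inner empty compartment floor: left right x at row160; back, div [[535.3, 372.4], [540.2, 272.0]] len [0.1005]
bk/div [[576.0, 321.2], [501.1, 313.0]] len [0.0753]
```

carry_out(commands=[0,0,0,0,0,5.3,0,0,0,0,0,0,5.3,0,0,0,0,0,0,5.3,0,0,0,0,0,0,0,0], grip_force=25)

```text
clock: 0.43
ee_pos: [0.2319, -0.6602, 0.2245]
ee_rot: [-180.0, 0.0, 3.2]
wrist_force: [-0.2, -0.6, 0.6]
opening: 1.002
finger_force: 0.0
```

```bash
cat > d.py <<'E'
# usage: d.py x y z [x y z ...] -> tool-frame deltas in cm per leg, from the measured pose
import sys,numpy as np
from scipy.spatial.transform import Rotation as R
from workcell import arm
s=arm.read_state(); p=s["ee_pos"]; M=R.from_euler("xyz",s["ee_rot"],degrees=True).as_matrix()
print("t",round(s["clock"],1),p.round(4),s["ee_rot"].round(2),"open",round(s["opening"],3),"F",s["wrist_force"].round(1))
for t in np.array(sys.argv[1:],float).reshape(-1,3):
    print(t,"tool cm",((t-p)@M*100).round(2)); p=t
E
python3 d.py .5905 .080 .225 .5905 .08 .136
```

```text
t 0.4 [ 0.2319 -0.6602  0.2245] [-1.7996e+02  1.0000e-02  3.2100e+00] open 1.002 F [-0.2 -0.6  0.6]
[0.5905 0.08   0.225 ] tool cm [ 3.994e+01 -7.190e+01 -1.000e-02]
[0.5905 0.08   0.136 ] tool cm [0.   0.01 8.9 ]
```

carry_out(commands=[2.0,-3.6,0,0,0,0,0.3,2.0,-3.6,0,0,0,0,0.3,2.0,-3.6,0,0,0,0,0.3,2.0,-3.6,0,0,0,0,0.3,2.0,-3.6,0,0,0,0,0.3,2.0,-3.6,0,0,0,0,0.3,2.0,-3.6,0,0,0,0,0.3])

```text
clock: 1.02
ee_pos: [0.3568, -0.3986, 0.2249]
ee_rot: [-180.0, 0.0, 3.6]
wrist_force: [0.8, -0.7, 0.0]
opening: 0.701
finger_force: 0.0
```

carry_out(commands=[2.0,-3.6,0,0,0,0,0.3,2.0,-3.6,0,0,0,0,0.3,2.0,-3.6,0,0,0,0,0.3,2.0,-3.6,0,0,0,0,0.3,2.0,-3.6,0,0,0,0,0.3,2.0,-3.6,0,0,0,0,0.3,0,0,0,0,0,0,0.3])

```text
clock: 1.6
ee_pos: [0.4651, -0.1728, 0.225]
ee_rot: [-180.0, -0.0, 3.9]
wrist_force: [-0.1, -1.1, -0.6]
opening: 0.698
finger_force: 0.0
```

```bash
python3 d.py .5905 .080 .225 .5905 .08 .136
```

```text
t 1.6 [ 0.4651 -0.1728  0.225 ] [-1.7996e+02 -3.0000e-02  3.8900e+00] open 0.698 F [-0.1 -1.1 -0.6]
[0.5905 0.08   0.225 ] tool cm [ 1.422e+01 -2.437e+01  2.000e-02]
[0.5905 0.08   0.136 ] tool cm [-0.    0.01  8.9 ]
```

carry_out(commands=[2.03,-3.48,0,0,0,0,0.3,2.03,-3.48,0,0,0,0,0.3,2.03,-3.48,0,0,0,0,0.3,2.03,-3.48,0,0,0,0,0.3,2.03,-3.48,0,0,0,0,0.3,2.03,-3.48,0,0,0,0,0.3,2.03,-3.48,0,0,0,0,0.3,0,0,0,0,0,0,0.3])

```text
clock: 2.27
ee_pos: [0.5928, 0.0787, 0.2251]
ee_rot: [-180.0, -0.1, 3.8]
wrist_force: [-0.7, -0.9, 0.1]
opening: 0.698
finger_force: 0.0
```

```bash
python3 d.py .5905 .080 .225 .5905 .08 .136
```

```text
t 2.3 [0.5928 0.0787 0.2251] [-1.7996e+02 -9.0000e-02  3.8100e+00] open 0.698 F [-0.7 -0.9  0.1]
[0.5905 0.08   0.225 ] tool cm [-0.23 -0.15  0.01]
[0.5905 0.08   0.136 ] tool cm [-0.01  0.01  8.9 ]
```

carry_out(commands=[-0.23,-0.15,2.9,0,0,0,0.3,0,0,3,0,0,0,0.3,0,0,2,0,0,0,0.3,0,0,1,0,0,0,0.3,0,0,0,0,0,0,0.3,0,0,0,0,0,0,0.3])

```text
clock: 2.77
ee_pos: [0.5883, 0.0751, 0.1363]
ee_rot: [180.0, 0.0, 3.5]
wrist_force: [-0.0, -0.1, 0.1]
opening: 0.696
finger_force: 0.0
```

carry_out(commands=[0,0,0,0,0,0,1,0,0,0,0,0,0,1,0,0,0,0,0,0,1,0,0,0,0,0,0,1,0,0,0,0,0,0,1,0,0,0,0,0,0,1,0,0,0,0,0,0,1,0,0,0,0,0,0,1])

```text
clock: 3.43
ee_pos: [0.5882, 0.0755, 0.1361]
ee_rot: [-180.0, -0.0, 3.5]
wrist_force: [0.4, 0.1, 1.9]
opening: 0.297
finger_force: 25.1
```

```bash
python3 d.py .5905 .080 .300 .473 -.302 .30
```

```text
t 3.4 [0.5882 0.0755 0.1361] [-1.80e+02 -2.00e-02  3.46e+00] open 0.297 F [0.4 0.1 1.9]
[0.5905 0.08   0.3   ] tool cm [  0.26  -0.43 -16.39]
[ 0.473 -0.302  0.3  ] tool cm [-1.403e+01  3.742e+01 -1.000e-02]
```

carry_out(commands=[0,0,-1,0,0,0,1,0,0,-3,0,0,0,1,0,0,-4,0,0,0,1,0,0,-4,0,0,0,1,0,0,-3,0,0,0,1,0,0,-1,0,0,0,1,0,0,0,0,0,0,1,0,0,0,0,0,0,1])

```text
clock: 4.1
ee_pos: [0.5875, 0.0754, 0.295]
ee_rot: [180.0, 0.0, 3.5]
wrist_force: [-0.2, -0.5, -4.9]
opening: 0.299
finger_force: 25.0
```

```bash
python3 d.py .567 -.317 .296 .567 -.317 .140
```

```text
t 4.1 [0.5875 0.0754 0.295 ] [1.80e+02 5.00e-02 3.46e+00] open 0.299 F [-0.2 -0.5 -4.9]
[ 0.567 -0.317  0.296] tool cm [-4.41 39.04 -0.09]
[ 0.567 -0.317  0.14 ] tool cm [ 1.00e-02 -0.00e+00  1.56e+01]
```

carry_out(commands=[0,1.2,0,0,0,0,1,-0.4,2.8,0,0,0,0,1,-0.4,3.6,0,0,0,0,1,-0.4,3.6,0,0,0,0,1,-0.4,3.6,0,0,0,0,1,-0.4,3.6,0,0,0,0,1,-0.4,3.6,0,0,0,0,1,-0.4,3.6,0,0,0,0,1])

```text
clock: 4.77
ee_pos: [0.574, -0.1838, 0.2934]
ee_rot: [-179.9, 0.2, 3.4]
wrist_force: [0.6, 0.4, -3.4]
opening: 0.299
finger_force: 25.0
```

carry_out(commands=[-0.4,3.6,0,0,0,0,1,-0.4,3.6,0,0,0,0,1,-0.4,3.0,0,0,0,0,1,-0.4,2.2,0,0,0,0,1,-0.4,1.0,0,0,0,0,1,0,0,0,0,0,0,1,0,0,0,0,0,0,1,0,0,0,0,0,0,1])

```text
clock: 5.43
ee_pos: [0.5633, -0.3158, 0.2949]
ee_rot: [-179.9, 0.1, 3.5]
wrist_force: [0.4, -0.0, -3.4]
opening: 0.304
finger_force: 25.0
```

```bash
python3 d.py .567 -.317 .296 .567 -.317 .140; python3 -c "
from workcell import arm
import cv2
for n in('side','top'): cv2.imwrite(f'pics/{n}1.png',arm.camera(n)['pixels'][:,:,::-1])"
```

```text
t 5.4 [ 0.5633 -0.3158  0.2949] [-1.7994e+02  7.0000e-02  3.4800e+00] open 0.304 F [ 0.4 -0.  -3.4]
[ 0.567 -0.317  0.296] tool cm [ 0.36  0.14 -0.11]
[ 0.567 -0.317  0.14 ] tool cm [ 0.02  0.02 15.6 ]
```

View pics/side1.png

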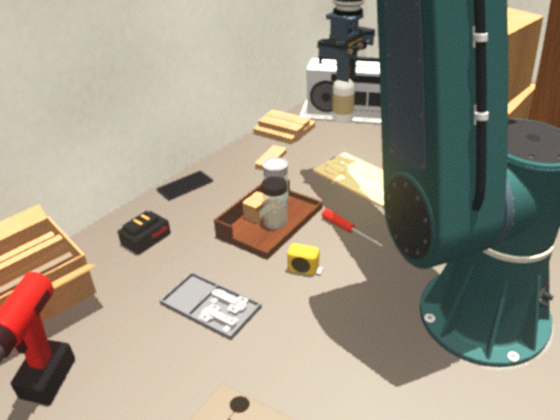

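The bottle hangs upright in the gripper at (343,100), and the jar, tin and box are undisturbed at (275,200). Next I lower it onto the board.

carry_out(commands=[0.3,0.1,2,0,0,0,1,0,0,3.5,0,0,0,1,0,0,3.5,0,0,0,1,0,0,3,0,0,0,1,0,0,2,0,0,0,1,0,0,1,0,0,0,1,0,0,0.3,0,0,0,1,0,0,0.2,0,0,0,1])

```text
clock: 6.2
ee_pos: [0.5672, -0.3173, 0.1414]
ee_rot: [180.0, -0.0, 3.5]
wrist_force: [-0.1, -0.7, -2.9]
opening: 0.302
finger_force: 25.0
```

carry_out(commands=[0,0,0,0,0,0,1,0,0,0,0,0,0,1])

```text
clock: 6.37
ee_pos: [0.5675, -0.3179, 0.1424]
ee_rot: [179.9, -0.1, 3.5]
wrist_force: [0.9, 0.4, -2.3]
opening: 0.301
finger_force: 25.0
```

```bash
python3 d.py .567 -.317 .139
```

```text
t 6.4 [ 0.5675 -0.3179  0.1424] [ 1.7994e+02 -1.0000e-01  3.4600e+00] open 0.301 F [ 0.9  0.4 -2.3]
[ 0.567 -0.317  0.139] tool cm [-0.04 -0.09  0.34]
```

carry_out(commands=[0,0,0.15,0,0,0,1,0,0,0.15,0,0,0,1,0,0,0,0,0,0,1,0,0,0,0,0,0,1])

```text
clock: 6.7
ee_pos: [0.5674, -0.3178, 0.139]
ee_rot: [180.0, -0.1, 3.5]
wrist_force: [-0.2, 1.3, 6.8]
opening: 0.304
finger_force: 25.1
```

carry_out(commands=[0,0,0,0,0,0,0.5,0,0,0,0,0,0,0.4,0,0,0,0,0,0,0.3,0,0,0,0,0,0,0.3,0,0,-2,0,0,0,0.3,0,0,-3,0,0,0,0.3,0,0,-3,0,0,0,0.3,0,0,0,0,0,0,0.1])

```text
clock: 7.37
ee_pos: [0.569, -0.319, 0.2238]
ee_rot: [179.8, -0.3, 3.5]
wrist_force: [0.6, 0.4, 2.3]
opening: 0.746
finger_force: 0.0
```

```bash
python3 d.py .5515 .0104 .225 .5515 .0104 .108
```

```text
t 7.4 [ 0.569  -0.319   0.2238] [179.76  -0.34   3.45] open 0.746 F [0.6 0.4 2.3]
[0.5515 0.0104 0.225 ] tool cm [  0.24 -32.98  -0.26]
[0.5515 0.0104 0.108 ] tool cm [-0.07 -0.05 11.7 ]
```

carry_out(commands=[0,-1.5,0,0,0,0,0.1,0,-3.4,0,0,0,0,0.1,0,-3.4,0,0,0,0,0.1,0,-3.4,0,0,0,0,0.1,0,-3.4,0,0,0,0,0.1,0,-3.4,0,0,0,0,0.1,0,-3.4,0,0,0,0,0.1,0,-3.4,0,0,0,0,0.1])

```text
clock: 8.03
ee_pos: [0.5501, -0.0628, 0.2168]
ee_rot: [-180.0, 0.1, 3.4]
wrist_force: [1.3, -0.4, -0.6]
opening: 0.9
finger_force: 0.0
```

carry_out(commands=[0,-3.4,0,0,0,0,0.1,0,-2.6,0,0,0,0,0.1,0,-1.2,0,0,0,0,0.1,0,-0.5,0,0,0,0,0.1,0,0,0,0,0,0,0.1,0,0,0,0,0,0,0.1,0,0,0,0,0,0,0.1])

```text
clock: 8.62
ee_pos: [0.5469, 0.0108, 0.2177]
ee_rot: [180.0, 0.0, 3.4]
wrist_force: [0.8, -0.0, -0.7]
opening: 0.896
finger_force: 0.0
```

```bash
python3 d.py .5515 .0104 .225 .5515 .0104 .108
python3 - <<'E'
from workcell import arm
from h import *
c=arm.camera("top"); cv2.imwrite("pics/top2.png",c["pixels"][:,:,::-1])
E
```

```text
t 8.6 [0.5469 0.0108 0.2177] [1.7999e+02 2.0000e-02 3.4000e+00] open 0.896 F [ 0.8 -0.  -0.7]
[0.5515 0.0104 0.225 ] tool cm [ 0.46  0.07 -0.73]
[0.5515 0.0104 0.108 ] tool cm [ 0.  -0.  11.7]
```

View pics/top2.png

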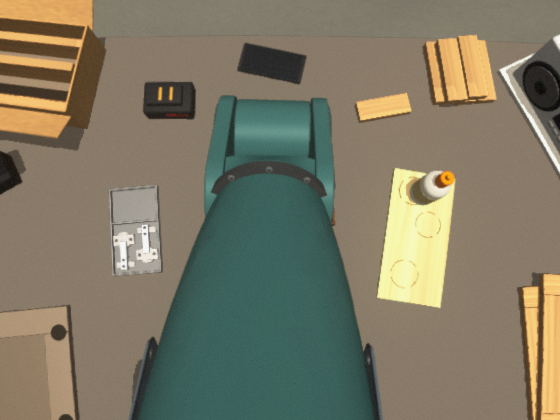

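The bottle stands on the board at (437,187), well inside its edges. Next is the jar.

carry_out(commands=[0.46,0,2,0,0,0,0.1,0,0,3.5,0,0,0,0.1,0,0,3,0,0,0,0.1,0,0,1.5,0,0,0,0.1,0,0,0.7,0,0,0,0.1,0,0,0.3,0,0,0,0.1,0,0,0,0,0,0,0.1,0,0,0,0,0,0,0.1])

```text
clock: 9.33
ee_pos: [0.5522, 0.0118, 0.109]
ee_rot: [180.0, -0.1, 3.4]
wrist_force: [-0.2, 0.1, 0.1]
opening: 0.898
finger_force: 0.0
```

```bash
python3 d.py .5515 .0104 .108
```

```text
t 9.3 [0.5522 0.0118 0.109 ] [ 1.7999e+02 -8.0000e-02  3.4300e+00] open 0.898 F [-0.2  0.1  0.1]
[0.5515 0.0104 0.108 ] tool cm [-0.08  0.14  0.1 ]
```

Close, lift 15 cm, and then plan the carry to board slot B.

carry_out(commands=[0,0.1,0,0,0,0,0.3,0,0,0,0,0,0,1,0,0,0,0,0,0,1,0,0,0,0,0,0,1,0,0,0,0,0,0,1,0,0,0,0,0,0,1], grip_force=30)

```text
clock: 9.83
ee_pos: [0.552, 0.011, 0.1085]
ee_rot: [180.0, -0.1, 3.5]
wrist_force: [-0.7, -3.0, 6.3]
opening: 0.674
finger_force: 30.0
```

carry_out(commands=[0,0,-1,0,0,0,1,0,0,-3,0,0,0,1,0,0,-4,0,0,0,1,0,0,-4,0,0,0,1,0,0,-2.5,0,0,0,1,0,0,-1,0,0,0,1,0,0,0,0,0,0,1,0,0,0,0,0,0,1])

```text
clock: 10.5
ee_pos: [0.5508, 0.0112, 0.2619]
ee_rot: [-180.0, 0.1, 3.5]
wrist_force: [0.6, 0.3, -4.0]
opening: 0.667
finger_force: 30.0
```

```bash
python3 d.py .473 -.302 .264 .473 -.302 .112
```

```text
t 10.5 [0.5508 0.0112 0.2619] [-1.7999e+02  6.0000e-02  3.4500e+00] open 0.667 F [ 0.6  0.3 -4. ]
[ 0.473 -0.302  0.264] tool cm [-9.66 30.79 -0.21]
[ 0.473 -0.302  0.112] tool cm [ 0.02  0.   15.2 ]
```

carry_out(commands=[-0.4,1.2,0,0,0,0,1,-0.9,2.8,0,0,0,0,1,-1.05,3.4,0,0,0,0,1,-1.05,3.4,0,0,0,0,1,-1.05,3.4,0,0,0,0,1,-1.05,3.4,0,0,0,0,1,-1.05,3.4,0,0,0,0,1,-1.05,3.4,0,0,0,0,1])

```text
clock: 11.17
ee_pos: [0.4883, -0.2386, 0.2606]
ee_rot: [-179.9, 0.2, 3.5]
wrist_force: [1.0, 0.6, -2.6]
opening: 0.67
finger_force: 30.0
```

carry_out(commands=[-1,3.0,0,0,0,0,1,-0.7,2.0,0,0,0,0,1,-0.3,1.2,0,0,0,0,1,0,0.2,0,0,0,0,1,0,0,0,0,0,0,1,0,0,0,0,0,0,1,0,0,0,0,0,0,1])

```text
clock: 11.75
ee_pos: [0.4744, -0.301, 0.2625]
ee_rot: [-180.0, 0.0, 3.5]
wrist_force: [0.1, 0.5, -2.7]
opening: 0.672
finger_force: 30.0
```

```bash
python3 d.py .473 -.302 .264 .473 -.302 .112
```

```text
t 11.8 [ 0.4744 -0.301   0.2625] [-1.7996e+02  3.0000e-02  3.5200e+00] open 0.672 F [ 0.1  0.5 -2.7]
[ 0.473 -0.302  0.264] tool cm [-0.14  0.09 -0.15]
[ 0.473 -0.302  0.112] tool cm [1.00e-02 1.00e-02 1.52e+01]
```

carry_out(commands=[0,0,2,0,0,0,1,0,0,3.5,0,0,0,1,0,0,3.5,0,0,0,1,0,0,3,0,0,0,1,0,0,1.7,0,0,0,1,0,0,0.8,0,0,0,1,0,0,0.3,0,0,0,1,0,0,0,0,0,0,1])

```text
clock: 12.42
ee_pos: [0.4746, -0.3018, 0.1152]
ee_rot: [-180.0, -0.0, 3.5]
wrist_force: [-0.4, -0.3, -3.2]
opening: 0.671
finger_force: 30.0
```

carry_out(commands=[0,0,0.15,0,0,0,1,0,0,0.15,0,0,0,1,0,0,0,0,0,0,1,0,0,0,0,0,0,1])

```text
clock: 12.75
ee_pos: [0.4745, -0.3023, 0.1126]
ee_rot: [180.0, -0.0, 3.5]
wrist_force: [-0.8, 0.4, -2.9]
opening: 0.672
finger_force: 30.0
```

```bash
python3 d.py .473 -.302 .1115
```

```text
t 12.8 [ 0.4745 -0.3023  0.1126] [ 1.7997e+02 -4.0000e-02  3.4500e+00] open 0.672 F [-0.8  0.4 -2.9]
[ 0.473  -0.302   0.1115] tool cm [-0.15 -0.04  0.11]
```

Touch down, open, and retreat above tin height. Next I go to the tin, at TCP target (0.6025, -0.0568).

carry_out(commands=[0,0,0.1,0,0,0,1,0,0,0.05,0,0,0,1,0,0,0,0,0,0,1,0,0,0,0,0,0,0.25,0,0,0,0,0,0,0.1,0,0,0,0,0,0,0.1])

```text
clock: 13.25
ee_pos: [0.4744, -0.3022, 0.1106]
ee_rot: [180.0, -0.0, 3.5]
wrist_force: [0.2, -0.6, 0.9]
opening: 0.854
finger_force: 0.0
```

carry_out(commands=[0,0,-1.5,0,0,0,0.1,0,0,-3.5,0,0,0,0.1,0,0,-4,0,0,0,0.1,0,0,-2,0,0,0,0.1,0,0,0,0,0,0,0.1,0,0,0,0,0,0,0.1])

```text
clock: 13.75
ee_pos: [0.4747, -0.3025, 0.2216]
ee_rot: [179.9, -0.1, 3.5]
wrist_force: [-0.5, -0.5, -0.1]
opening: 0.899
finger_force: 0.0
```

```bash
python3 d.py .6025 -.0568 .222 .6025 -.0568 .092
```

```text
t 13.8 [ 0.4747 -0.3025  0.2216] [ 1.7991e+02 -1.1000e-01  3.4500e+00] open 0.899 F [-0.5 -0.5 -0.1]
[ 0.6025 -0.0568  0.222 ] tool cm [ 14.23 -23.75  -0.05]
[ 0.6025 -0.0568  0.092 ] tool cm [-0.03 -0.02 13.  ]
```

carry_out(commands=[0.8,-1.35,0,0,0,0,0.1,2.1,-3.5,0,0,0,0,0.1,2.1,-3.5,0,0,0,0,0.1,2.1,-3.5,0,0,0,0,0.1,2.1,-3.5,0,0,0,0,0.1,2.1,-3.5,0,0,0,0,0.1,1.6,-2.7,0,0,0,0,0.1,1,-1.6,0,0,0,0,0.1])

```text
clock: 14.42
ee_pos: [0.5993, -0.0596, 0.2187]
ee_rot: [-180.0, 0.1, 3.6]
wrist_force: [-0.4, -0.9, -0.9]
opening: 0.901
finger_force: 0.0
```

carry_out(commands=[0.3,-0.6,0,0,0,0,0.1,0,0,0,0,0,0,0.1,0,0,0,0,0,0,0.1,0,0,0,0,0,0,0.1])

```text
clock: 14.75
ee_pos: [0.6009, -0.0575, 0.2198]
ee_rot: [-180.0, 0.1, 3.4]
wrist_force: [0.6, -1.0, -0.1]
opening: 0.896
finger_force: 0.0
```

```bash
python3 d.py .6025 -.0568 .222 .6025 -.0568 .092
```

```text
t 14.8 [ 0.6009 -0.0575  0.2198] [-1.8e+02  6.0e-02  3.4e+00] open 0.896 F [ 0.6 -1.  -0.1]
[ 0.6025 -0.0568  0.222 ] tool cm [ 0.16 -0.06 -0.22]
[ 0.6025 -0.0568  0.092 ] tool cm [1.0e-02 0.0e+00 1.3e+01]
```

carry_out(commands=[0.15,0,2,0,0,0,0.1,0,0,3.8,0,0,0,0.1,0,0,3.5,0,0,0,0.1,0,0,2,0,0,0,0.1,0,0,1,0,0,0,0.1,0,0,0.5,0,0,0,0.1,0,0,0,0,0,0,0.1,0,0,0,0,0,0,0.1])

```text
clock: 15.42
ee_pos: [0.6038, -0.0569, 0.0936]
ee_rot: [180.0, -0.1, 3.4]
wrist_force: [0.1, -0.2, 1.0]
opening: 0.894
finger_force: 0.0
```

```bash
python3 d.py .6025 -.0568 .092
```

```text
t 15.4 [ 0.6038 -0.0569  0.0936] [ 1.7998e+02 -8.0000e-02  3.4300e+00] open 0.894 F [ 0.1 -0.2  1. ]
[ 0.6025 -0.0568  0.092 ] tool cm [-0.13 -0.02  0.16]
```

carry_out(commands=[-0.1,0,0,0,0,0,0.3,0,0,0,0,0,0,1,0,0,0,0,0,0,1,0,0,0,0,0,0,1,0,0,0,0,0,0,1,0,0,0,0,0,0,1])

```text
clock: 15.92
ee_pos: [0.6027, -0.0566, 0.0932]
ee_rot: [180.0, -0.1, 3.5]
wrist_force: [-2.2, -1.3, 7.5]
opening: 0.671
finger_force: 30.0
```

carry_out(commands=[0,0,-1,0,0,0,1,0,0,-3,0,0,0,1,0,0,-4,0,0,0,1,0,0,-4,0,0,0,1,0,0,-2.5,0,0,0,1,0,0,-1,0,0,0,1,0,0,0,0,0,0,1,0,0,0,0,0,0,1])

```text
clock: 16.58
ee_pos: [0.6015, -0.0563, 0.2464]
ee_rot: [-180.0, 0.1, 3.5]
wrist_force: [-1.3, 0.2, -4.8]
opening: 0.671
finger_force: 30.0
```

```bash
python3 d.py .385 -.288 .248 .385 -.288 .097
```

```text
t 16.6 [ 0.6015 -0.0563  0.2464] [-1.7999e+02  6.0000e-02  3.4600e+00] open 0.671 F [-1.3  0.2 -4.8]
[ 0.385 -0.288  0.248] tool cm [-23.01  21.82  -0.14]
[ 0.385 -0.288  0.097] tool cm [ 0.02  0.   15.1 ]
```

carry_out(commands=[-1,0.95,0,0,0,0,1,-2.7,2.55,0,0,0,0,1,-2.7,2.55,0,0,0,0,1,-2.7,2.55,0,0,0,0,1,-2.7,2.55,0,0,0,0,1,-2.7,2.55,0,0,0,0,1,-2.7,2.55,0,0,0,0,1,-2.7,2.55,0,0,0,0,1])

```text
clock: 17.25
ee_pos: [0.4119, -0.2566, 0.2453]
ee_rot: [-179.9, 0.2, 3.5]
wrist_force: [1.2, -1.5, -4.3]
opening: 0.667
finger_force: 30.0
```

carry_out(commands=[-2,1.9,0,0,0,0,1,-0.8,0.8,0,0,0,0,1,-0.3,0.3,0,0,0,0,1,0,0,0,0,0,0,1,0,0,0,0,0,0,1,0,0,0,0,0,0,1])

```text
clock: 17.75
ee_pos: [0.3861, -0.2871, 0.2469]
ee_rot: [-180.0, 0.0, 3.5]
wrist_force: [0.2, 0.1, -3.6]
opening: 0.673
finger_force: 30.0
```

```bash
python3 d.py .385 -.288 .248 .385 -.288 .097
```

```text
t 17.8 [ 0.3861 -0.2871  0.2469] [-1.7996e+02  3.0000e-02  3.5100e+00] open 0.673 F [ 0.2  0.1 -3.6]
[ 0.385 -0.288  0.248] tool cm [-0.12  0.08 -0.11]
[ 0.385 -0.288  0.097] tool cm [1.00e-02 1.00e-02 1.51e+01]
```

carry_out(commands=[0,0,2,0,0,0,1,0,0,3.5,0,0,0,1,0,0,3.5,0,0,0,1,0,0,3,0,0,0,1,0,0,1.7,0,0,0,1,0,0,0.8,0,0,0,1,0,0,0.3,0,0,0,1,0,0,0,0,0,0,1])

```text
clock: 18.42
ee_pos: [0.3862, -0.2876, 0.0995]
ee_rot: [-180.0, 0.0, 3.5]
wrist_force: [0.6, -0.7, -3.8]
opening: 0.672
finger_force: 30.0
```

carry_out(commands=[0,0,0.15,0,0,0,1,0,0,0.15,0,0,0,1,0,0,0.1,0,0,0,1,0,0,0,0,0,0,1,0,0,0,0,0,0,1])

```text
clock: 18.83
ee_pos: [0.3863, -0.2884, 0.0963]
ee_rot: [179.9, -0.1, 3.4]
wrist_force: [1.4, 1.9, 6.4]
opening: 0.674
finger_force: 30.0
```

```bash
python3 d.py .385 -.288 .0965
```

```text
t 18.8 [ 0.3863 -0.2884  0.0963] [ 1.7994e+02 -7.0000e-02  3.4500e+00] open 0.674 F [1.4 1.9 6.4]
[ 0.385  -0.288   0.0965] tool cm [-0.13 -0.04 -0.02]
```

Contact. Open, go up, and look.

carry_out(commands=[0,0,0,0,0,0,0.25,0,0,0,0,0,0,0.1,0,0,0,0,0,0,0.1,0,0,-1.5,0,0,0,0.1,0,0,-3.5,0,0,0,0.1,0,0,-3.5,0,0,0,0.1,0,0,-2,0,0,0,0.1,0,0,0,0,0,0,0.1])

```text
clock: 19.5
ee_pos: [0.3874, -0.2893, 0.2047]
ee_rot: [179.7, -0.3, 3.5]
wrist_force: [0.4, -0.4, 0.8]
opening: 0.902
finger_force: 0.0
```

```bash
python3 - <<'E'
from workcell import arm
from h import *
c=arm.camera("top"); cv2.imwrite("pics/top3.png",c["pixels"][:,:,::-1])
np.savez("top3.npz",**c)
W=cloud(c)
m=np.zeros(W.shape[:2],bool); m[150:190,250:300]=1; m&=(W[...,2]>.045)&(W[...,2]<.066)
hsv=cv2.cvtColor(c["pixels"],cv2.COLOR_RGB2HSV); m&=(hsv[...,2]>140)
v,u=np.nonzero(m); P=plane(c,np.c_[u,v],.056); print("box",len(P),P.mean(0),rect(P))
E
python3 d.py .6105 .0125 .20 .6105 .0125 .03
```

```text
box 594 [0.61069361 0.01304108 0.056     ] [617.8   8.6  59.3  85.1   3.6]
t 19.6 [ 0.3866 -0.2887  0.2024] [ 1.7984e+02 -1.7000e-01  3.4500e+00] open 0.902 F [ 0.5  0.7 -1.5]
[0.6105 0.0125 0.2   ] tool cm [ 24.17 -28.72   0.23]
[0.6105 0.0125 0.03  ] tool cm [-0.05 -0.05 17.  ]
```

View pics/top3.png

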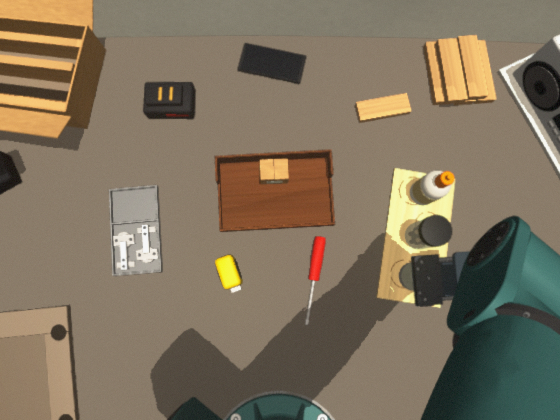

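The bottle (437,187) and jar (432,232) stand on the board, with the tin under the gripper at (402,275). The box at (273,168) stands free in the emptied tray. I'll fetch it now.

carry_out(commands=[1,-1.2,0,0,0,0,0,2.6,-3.1,0,0,0,0,0,2.6,-3.1,0,0,0,0,0,2.6,-3.1,0,0,0,0,0,2.6,-3.1,0,0,0,0,0,2.6,-3.1,0,0,0,0,0,2.6,-3.1,0,0,0,0,0,2.6,-3.1,0,0,0,0,0])

```text
clock: 20.22
ee_pos: [0.5637, -0.0457, 0.1988]
ee_rot: [-180.0, 0.1, 3.5]
wrist_force: [0.6, -1.4, 1.2]
opening: 1.0
finger_force: 0.0
```

carry_out(commands=[2.6,-3.1,0,0,0,0,0,1.6,-1.9,0,0,0,0,0,0.6,-0.7,0,0,0,0,0,0.2,-0.2,0,0,0,0,0,0,0,0,0,0,0,0,0,0,0,0,0,0,0,0,0,0,0,0,0,0])

```text
clock: 20.8
ee_pos: [0.6091, 0.013, 0.2001]
ee_rot: [180.0, 0.0, 3.4]
wrist_force: [-0.4, 0.0, -0.4]
opening: 0.997
finger_force: 0.0
```

```bash
python3 d.py .6105 .0127 .20 .6105 .0127 .03
```

```text
t 20.8 [0.6091 0.013  0.2001] [1.80e+02 4.00e-02 3.39e+00] open 0.997 F [-0.4  0.  -0.4]
[0.6105 0.0127 0.2   ] tool cm [0.14 0.04 0.01]
[0.6105 0.0127 0.03  ] tool cm [ 1.0e-02 -0.0e+00  1.7e+01]
```

carry_out(commands=[0.1,0,2,0,0,0,0,0,0,3.8,0,0,0,0,0,0,3.8,0,0,0,0,0,0,3.4,0,0,0,0,0,0,2,0,0,0,0,0,0,1.2,0,0,0,0,0,0,0.6,0,0,0,0,0,0,0.1,0,0,0,0])

```text
clock: 21.47
ee_pos: [0.6107, 0.0137, 0.0312]
ee_rot: [-180.0, 0.0, 3.4]
wrist_force: [-0.2, 0.1, -0.0]
opening: 0.996
finger_force: 0.0
```

carry_out(commands=[0,0,0,0,0,0,0,0,0,0,0,0,0,0])

```text
clock: 21.63
ee_pos: [0.6119, 0.014, 0.0329]
ee_rot: [180.0, -0.1, 3.4]
wrist_force: [-0.0, 0.9, 0.6]
opening: 0.995
finger_force: 0.0
```

```bash
python3 d.py .6105 .0127 .03
```

```text
t 21.6 [0.6119 0.014  0.0329] [ 1.7999e+02 -1.2000e-01  3.4500e+00] open 0.995 F [-0.   0.9  0.6]
[0.6105 0.0127 0.03  ] tool cm [-0.14  0.13  0.29]
```

Close with a -0.15, 0.1, +0.25 correction, then lift.

carry_out(commands=[-0.15,0.1,0.2,0,0,0,0.1,0,0,0,0,0,0,0.2,0,0,0,0,0,0,1,0,0,0,0,0,0,1,0,0,0,0,0,0,1,0,0,0,0,0,0,1,0,0,0,0,0,0,1])

```text
clock: 22.22
ee_pos: [0.6096, 0.0131, 0.0296]
ee_rot: [180.0, -0.0, 3.5]
wrist_force: [-1.4, -1.4, 4.2]
opening: 0.657
finger_force: 29.9
```

carry_out(commands=[0,0,-1,0,0,0,1,0,0,-3,0,0,0,1,0,0,-4,0,0,0,1,0,0,-3.5,0,0,0,1,0,0,-1.5,0,0,0,1,0,0,0,0,0,0,1,0,0,0,0,0,0,1])

```text
clock: 22.8
ee_pos: [0.6096, 0.0131, 0.1602]
ee_rot: [180.0, -0.1, 3.5]
wrist_force: [-0.5, 0.2, -3.5]
opening: 0.657
finger_force: 29.9
```

```bash
python3 d.py .5395 .3221 .16 .5395 .3221 .03
```

```text
t 22.8 [0.6096 0.0131 0.1602] [ 1.7999e+02 -8.0000e-02  3.4500e+00] open 0.657 F [-0.5  0.2 -3.5]
[0.5395 0.3221 0.16  ] tool cm [-5.140e+00 -3.126e+01  1.000e-02]
[0.5395 0.3221 0.03  ] tool cm [-0.02 -0.   13.  ]
```

carry_out(commands=[-0.2,-1.3,0,0,0,0,1,-0.55,-3.4,0,0,0,0,1,-0.55,-3.4,0,0,0,0,1,-0.55,-3.4,0,0,0,0,1,-0.55,-3.4,0,0,0,0,1,-0.55,-3.4,0,0,0,0,1,-0.55,-3.4,0,0,0,0,1,-0.55,-3.4,0,0,0,0,1])

```text
clock: 23.47
ee_pos: [0.5519, 0.2629, 0.1575]
ee_rot: [179.9, 0.2, 3.5]
wrist_force: [0.3, -0.2, -1.4]
opening: 0.661
finger_force: 29.9
```

carry_out(commands=[-0.55,-3.4,0,0,0,0,1,-0.3,-1.8,0,0,0,0,1,-0.1,-0.8,0,0,0,0,1,0,-0.2,0,0,0,-1.7,1,0,0,0,0,0,0,1,0,0,0,0,0,0,1,0,0,0,0,0,0,1])

```text
clock: 24.05
ee_pos: [0.5405, 0.3218, 0.1587]
ee_rot: [180.0, 0.1, 5.1]
wrist_force: [0.2, -0.2, -2.5]
opening: 0.66
finger_force: 29.9
```

```bash
python3 d.py .5395 .3221 .16 .5395 .3221 .028
```

```text
t 24.1 [0.5405 0.3218 0.1587] [1.7997e+02 6.0000e-02 5.0700e+00] open 0.66 F [ 0.2 -0.2 -2.5]
[0.5395 0.3221 0.16  ] tool cm [-0.09 -0.03 -0.13]
[0.5395 0.3221 0.028 ] tool cm [ 1.00e-02 -1.00e-02  1.32e+01]
```

carry_out(commands=[0,0,2,0,0,0,1,0,0,3.5,0,0,0,1,0,0,3.2,0,0,0,1,0,0,2,0,0,0,1,0,0,1.2,0,0,0,1,0,0,0.6,0,0,0,1,0,0,0.2,0,0,0,1,0,0,0,0,0,0,1])

```text
clock: 24.72
ee_pos: [0.5412, 0.3226, 0.033]
ee_rot: [-180.0, -0.0, 5.1]
wrist_force: [0.4, 0.3, -2.0]
opening: 0.655
finger_force: 29.9
```

carry_out(commands=[0,0,0.15,0,0,0,1,0,0,0.15,0,0,0,1,0,0,0.1,0,0,0,1,0,0,0,0,0,0,1,0,0,0,0,0,0,1])

```text
clock: 25.13
ee_pos: [0.5408, 0.3226, 0.0287]
ee_rot: [-180.0, -0.0, 5.2]
wrist_force: [-0.0, -0.4, -2.6]
opening: 0.656
finger_force: 29.9
```

```bash
python3 d.py .5395 .3221 .0276
```

```text
t 25.1 [0.5408 0.3226 0.0287] [-1.7999e+02 -2.0000e-02  5.1600e+00] open 0.656 F [-0.  -0.4 -2.6]
[0.5395 0.3221 0.0276] tool cm [-0.14  0.04  0.11]
```

carry_out(commands=[-0.1,0,0.1,0,0,0,1,0,0,0.08,0,0,0,1,0,0,0,0,0,0,1,0,0,0,0,0,0,1])

```text
clock: 25.47
ee_pos: [0.5399, 0.3226, 0.0276]
ee_rot: [-180.0, -0.0, 5.2]
wrist_force: [-4.2, -3.2, 14.8]
opening: 0.651
finger_force: 29.9
```

carry_out(commands=[0,0,0,0,0,0,0.25,0,0,0,0,0,0,0.2,0,0,0,0,0,0,0.2,0,0,-1.5,0,0,0,0.2,0,0,-3.5,0,0,0,0.2,0,0,-4,0,0,0,0.1,0,0,-4,0,0,0,0.1,0,0,-3.5,0,0,0,0.1])

```text
clock: 26.13
ee_pos: [0.5398, 0.3225, 0.1952]
ee_rot: [-180.0, -0.1, 5.2]
wrist_force: [-0.1, 0.6, 0.1]
opening: 0.896
finger_force: 0.0
```

carry_out(commands=[0,2,-2,0,0,0,0.1,0,4,0,0,0,0,0.1,0,4,0,0,0,0,0.1,0,4,0,0,0,0,0.1,0,4,0,0,0,1.7,0.1,0,2,0,0,0,0,0.1,0,0,0,0,0,0,0.1,0,0,0,0,0,0,0.1])

```text
clock: 26.8
ee_pos: [0.5572, 0.1224, 0.2126]
ee_rot: [-180.0, -0.0, 3.3]
wrist_force: [-0.0, 0.6, -0.8]
opening: 0.899
finger_force: 0.0
```

```bash
python3 d.py .386 -.288 .215 .386 -.288 .0963
python3 - <<'E'
from workcell import arm
from h import *
c=arm.camera("top"); cv2.imwrite("pics/top4.png",c["pixels"][:,:,::-1])
hsv=cv2.cvtColor(c["pixels"],cv2.COLOR_RGB2HSV)
q=((hsv[...,0]>8)&(hsv[...,0]<22)&(hsv[...,1]>80)&(hsv[...,2]>130)).astype(np.uint8); q[:175]=0;q[285:]=0;q[:,:100]=0;q[:,175:]=0
v,u=np.nonzero(q);P=plane(c,np.c_[u,v],.054);print("box",rect(P),P.mean(0))
W=cloud(c)
for nm,b,zl,zh in(("tin",(375,430,245,310),.126,.142),("jar",(405,465,205,255),.121,.137)):
    m=np.zeros(W.shape[:2],bool); m[b[2]:b[3],b[0]:b[1]]=1; m&=(W[...,2]>zl)&(W[...,2]<zh); print(nm,m.sum(),rect(W[m]) if m.sum() else "",W[m].mean(0))
E
```

```text
t 26.8 [0.5572 0.1224 0.2126] [-1.7999e+02 -5.0000e-02  3.3400e+00] open 0.899 F [-0.   0.6 -0.8]
[ 0.386 -0.288  0.215] tool cm [-19.49  39.97  -0.26]
[ 0.386  -0.288   0.0963] tool cm [-1.000e-02  0.000e+00  1.187e+01]Traceback (most recent call last):
  File "<stdin>", line 6, in <module>
  File "h.py", line 9, in plane
    d=rays(c,uv); o=np.asarray(c["xyz"]); return o+d*((z-o[2])/d[:,2])[:,None]
  File "h.py", line 5, in rays
    p=cv2.undistortPoints(np.asarray(uv,float).reshape(-1,1,2),K,np.array([float(c["k1"]),0,0,0])).reshape(-1,2)
      ~~~~~~~~~~~~~~~~~~~^^^^^^^^^^^^^^^^^^^^^^^^^^^^^^^^^^^^^^^^^^^^^^^^^^^^^^^^^^^^^^^^^^^^^^^^^
cv2.error: OpenCV(4.12.0) /io/opencv/modules/calib3d/src/undistort.dispatch.cpp:347: error: (-215:Assertion failed) CV_IS_MAT(_src) && CV_IS_MAT(_dst) && (_src->rows == 1 || _src->cols == 1) && (_dst->rows == 1 || _dst->cols == 1) && _src->cols + _src->rows - 1 == _dst->rows + _dst->cols - 1 && (CV_MAT_TYPE(_src->type) == CV_32FC2 || CV_MAT_TYPE(_src->type) == CV_64FC2) && (CV_MAT_TYPE(_dst->type) == CV_32FC2 || CV_MAT_TYPE(_dst->type) == CV_64FC2) in function 'cvUndistortPointsInternal'
```

View pics/top4.png

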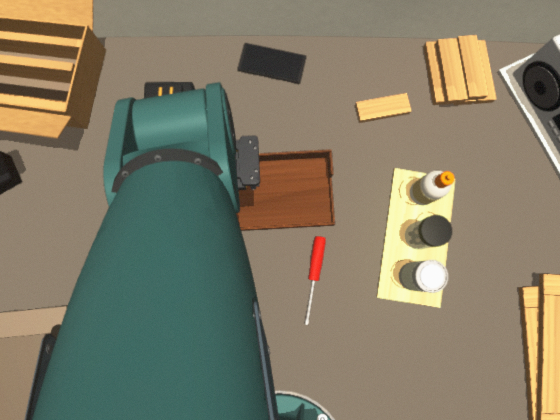

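The three containers stand on the board: bottle (437,187), jar (432,232) and tin (428,276). The arm hides the kit tray, so I'll check it from above the board.

carry_out(commands=[-0.7,1.4,0,0,0,0,0.1,-1.75,3.6,0,0,0,0,0.1,-1.75,3.6,0,0,0,0,0.1,-1.75,3.6,0,0,0,0,0.1,-1.75,3.6,0,0,0,0,0.1,-1.75,3.6,0,0,0,0,0.1,-1.75,3.6,0,0,0,0,0.1,-1.75,3.6,0,0,0,0,0.1])

```text
clock: 27.52
ee_pos: [0.4426, -0.151, 0.2119]
ee_rot: [180.0, -0.0, 3.6]
wrist_force: [1.8, -0.6, 0.7]
opening: 0.902
finger_force: 0.0
```

carry_out(commands=[-1.75,3.6,0,0,0,0,0.1,-1.75,3.6,0,0,0,0,0.1,-1.6,3.2,0,0,0,0,0.1,-1,2.1,0,0,0,0,0.1,-0.4,0.8,0,0,0,0,0.1,0,0,0,0,0,0,0.1,0,0,0,0,0,0,0.1,0,0,0,0,0,0,0.1])

```text
clock: 28.18
ee_pos: [0.3874, -0.2856, 0.2116]
ee_rot: [-180.0, 0.0, 3.5]
wrist_force: [0.5, 1.0, 0.6]
opening: 0.896
finger_force: 0.0
```

```bash
python3 d.py .386 -.288 .215 .386 -.288 .0963
python3 - <<'E'
from workcell import arm
import cv2
from h import *
c=arm.camera("top"); i=c["pixels"][:,:,::-1]; cv2.imwrite("pics/kit5.png",cv2.resize(i[175:285,95:175],None,fx=5,fy=5,interpolation=2))
W=cloud(c)[180:285,100:175]; P=W[(W[...,2]>.045)&(W[...,2]<.07)]; print(len(P),P.mean(0),rect(P))
E
```

```text
t 28.2 [ 0.3874 -0.2856  0.2116] [-1.7998e+02  1.0000e-02  3.5300e+00] open 0.896 F [0.5 1.  0.6]
[ 0.386 -0.288  0.215] tool cm [-0.15  0.23 -0.34]
[ 0.386  -0.288   0.0963] tool cm [ 0.    0.   11.87]
616 [0.54061536 0.32123081 0.05328176] [541.4 321.8  45.4  60.4   4.4]
```

View pics/kit5.png

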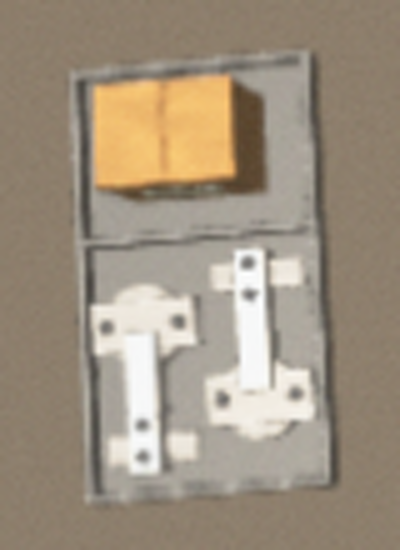

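The box sits flat in the empty compartment at (541,322) mm with its top at 53 mm, as it should. It only looks off-centre because of parallax. Now the tin goes back.

carry_out(commands=[-0.15,0.2,2,0,0,0,0.1,0,0,3.5,0,0,0,0.1,0,0,3,0,0,0,0.1,0,0,1.7,0,0,0,0.1,0,0,0.8,0,0,0,0.1,0,0,0.4,0,0,0,0.1,0,0,0,0,0,0,0.1,0,0,0,0,0,0,0.1])

```text
clock: 28.9
ee_pos: [0.3863, -0.289, 0.0985]
ee_rot: [180.0, -0.0, 3.5]
wrist_force: [0.3, -0.1, -0.0]
opening: 0.9
finger_force: 0.0
```

carry_out(commands=[0,0,0,0,0,0,0.3,0,0,0,0,0,0,1,0,0,0,0,0,0,1,0,0,0,0,0,0,1,0,0,0,0,0,0,1,0,0,0,0,0,0,1,0,0,0,0,0,0,1])

```text
clock: 29.48
ee_pos: [0.3859, -0.289, 0.0982]
ee_rot: [180.0, -0.0, 3.4]
wrist_force: [-1.2, 3.1, 7.2]
opening: 0.674
finger_force: 30.0
```

```bash
python3 d.py .386 -.288 .248 .6027 -.0566 .248
```

```text
t 29.5 [ 0.3859 -0.289   0.0982] [ 1.7998e+02 -3.0000e-02  3.4500e+00] open 0.674 F [-1.2  3.1  7.2]
[ 0.386 -0.288  0.248] tool cm [  0.02  -0.1  -14.98]
[ 0.6027 -0.0566  0.248 ] tool cm [ 2.302e+01 -2.180e+01  1.000e-02]
```

carry_out(commands=[0,0,-1,0,0,0,1,0,0,-3,0,0,0,1,0,0,-4,0,0,0,1,0,0,-4,0,0,0,1,0,0,-2.5,0,0,0,1,0,0,-0.5,0,0,0,1,0,0,0,0,0,0,1])

```text
clock: 30.07
ee_pos: [0.386, -0.2893, 0.2493]
ee_rot: [179.9, -0.1, 3.5]
wrist_force: [-0.0, -0.1, -4.3]
opening: 0.672
finger_force: 30.0
```

carry_out(commands=[1,-0.95,0,0,0,0,1,2.7,-2.55,0,0,0,0,1,2.7,-2.55,0,0,0,0,1,2.7,-2.55,0,0,0,0,1,2.7,-2.55,0,0,0,0,1,2.7,-2.55,0,0,0,0,1,2.7,-2.55,0,0,0,0,1,2.7,-2.55,0,0,0,0,1])

```text
clock: 30.73
ee_pos: [0.5727, -0.0873, 0.2449]
ee_rot: [-180.0, 0.2, 3.5]
wrist_force: [0.2, -1.0, -5.5]
opening: 0.67
finger_force: 30.0
```

carry_out(commands=[2,-1.9,0,0,0,0,1,0.8,-0.8,0,0,0,0,1,0.3,-0.3,0,0,0,0,1,0,0,0,0,0,0,1,0,0,0,0,0,0,1,0,0,0,0,0,0,1,0,0,0,0,0,0,1])

```text
clock: 31.32
ee_pos: [0.6013, -0.0583, 0.2475]
ee_rot: [180.0, 0.0, 3.4]
wrist_force: [0.7, -0.8, -2.9]
opening: 0.669
finger_force: 30.0
```

```bash
python3 d.py .6022 -.0566 .248 .6022 -.0566 .0952
```

```text
t 31.3 [ 0.6013 -0.0583  0.2475] [1.80e+02 2.00e-02 3.39e+00] open 0.669 F [ 0.7 -0.8 -2.9]
[ 0.6022 -0.0566  0.248 ] tool cm [ 0.1  -0.17 -0.05]
[ 0.6022 -0.0566  0.0952] tool cm [ 1.000e-02 -0.000e+00  1.528e+01]
```

carry_out(commands=[0,-0.15,2,0,0,0,1,0,0,3.5,0,0,0,1,0,0,3.5,0,0,0,1,0,0,3,0,0,0,1,0,0,1.7,0,0,0,1,0,0,0.8,0,0,0,1,0,0,0.3,0,0,0,1,0,0,0,0,0,0,1])

```text
clock: 31.98
ee_pos: [0.6021, -0.0563, 0.0999]
ee_rot: [180.0, -0.0, 3.4]
wrist_force: [-0.2, -0.5, -3.1]
opening: 0.668
finger_force: 30.0
```

carry_out(commands=[0,0,0.15,0,0,0,1,0,0,0.15,0,0,0,1,0,0,0,0,0,0,1,0,0,0,0,0,0,1])

```text
clock: 32.32
ee_pos: [0.6023, -0.0559, 0.0973]
ee_rot: [180.0, -0.1, 3.5]
wrist_force: [0.1, -1.0, -4.0]
opening: 0.673
finger_force: 30.0
```

```bash
python3 d.py .6022 -.0566 .0952
```

```text
t 32.3 [ 0.6023 -0.0559  0.0973] [ 1.7999e+02 -6.0000e-02  3.4600e+00] open 0.673 F [ 0.1 -1.  -4. ]
[ 0.6022 -0.0566  0.0952] tool cm [-0.02  0.06  0.21]
```

carry_out(commands=[0,0,0.15,0,0,0,1,0,0,0.1,0,0,0,1,0,0,0,0,0,0,1,0,0,0,0,0,0,1])

```text
clock: 32.65
ee_pos: [0.6026, -0.0559, 0.0952]
ee_rot: [180.0, -0.1, 3.5]
wrist_force: [-4.0, 0.9, 11.4]
opening: 0.672
finger_force: 30.0
```

```bash
python3 d.py .6022 -.0566 .0952
```

```text
t 32.6 [ 0.6026 -0.0559  0.0952] [ 1.7999e+02 -6.0000e-02  3.4600e+00] open 0.672 F [-4.   0.9 11.4]
[ 0.6022 -0.0566  0.0952] tool cm [-0.04  0.07  0.  ]
```

Touched down. Open, rise 12 cm, and go to the jar at (0.4744, -0.3022).

carry_out(commands=[0,0,0,0,0,0,0.25,0,0,0,0,0,0,0.15,0,0,0,0,0,0,0.15,0,0,-1.5,0,0,0,0.15,0,0,-3.5,0,0,0,0.1,0,0,-4,0,0,0,0.1,0,0,-3,0,0,0,0.1,0,0,-0.5,0,0,0,0.1])

```text
clock: 33.32
ee_pos: [0.6044, -0.0562, 0.2248]
ee_rot: [179.9, -0.4, 3.5]
wrist_force: [0.5, -0.7, 0.7]
opening: 0.9
finger_force: 0.0
```

carry_out(commands=[-0.8,1.35,0,0,0,0,0.1,-2.1,3.5,0,0,0,0,0.1,-2.1,3.5,0,0,0,0,0.1,-2.1,3.5,0,0,0,0,0.1,-2.1,3.5,0,0,0,0,0.1,-2.1,3.5,0,0,0,0,0.1,-1.6,2.7,0,0,0,0,0.1,-1,1.6,0,0,0,0,0.1])

```text
clock: 33.98
ee_pos: [0.4744, -0.2979, 0.2176]
ee_rot: [-179.9, 0.1, 3.3]
wrist_force: [1.0, 0.8, -1.2]
opening: 0.903
finger_force: 0.0
```

carry_out(commands=[-0.3,0.7,0,0,0,0,0.1,0,0,0,0,0,0,0.1,0,0,0,0,0,0,0.1,0,0,0,0,0,0,0.1])

```text
clock: 34.32
ee_pos: [0.4748, -0.3016, 0.2186]
ee_rot: [-180.0, 0.0, 3.5]
wrist_force: [-0.2, -0.1, -0.9]
opening: 0.902
finger_force: 0.0
```

```bash
python3 d.py .4744 -.3022 .215 .4744 -.3022 .1115
```

```text
t 34.3 [ 0.4748 -0.3016  0.2186] [-1.7997e+02  3.0000e-02  3.5000e+00] open 0.902 F [-0.2 -0.1 -0.9]
[ 0.4744 -0.3022  0.215 ] tool cm [-0.04  0.05  0.36]
[ 0.4744 -0.3022  0.1115] tool cm [1.000e-02 1.000e-02 1.035e+01]
```

carry_out(commands=[0,0.05,2,0,0,0,0.1,0,0,3.5,0,0,0,0.1,0,0,3,0,0,0,0.1,0,0,1.4,0,0,0,0.1,0,0,0.6,0,0,0,0.1,0,0,0.3,0,0,0,0.1,0,0,0,0,0,0,0.1,0,0,0,0,0,0,0.1])

```text
clock: 34.98
ee_pos: [0.4754, -0.3031, 0.1121]
ee_rot: [180.0, -0.1, 3.5]
wrist_force: [0.2, -0.2, -0.3]
opening: 0.899
finger_force: 0.0
```

carry_out(commands=[0,0,0,0,0,0,0.3,0,0,0,0,0,0,1,0,0,0,0,0,0,1,0,0,0,0,0,0,1,0,0,0,0,0,0,1,0,0,0,0,0,0,1,0,0,0,0,0,0,1])

```text
clock: 35.57
ee_pos: [0.475, -0.3033, 0.1117]
ee_rot: [180.0, -0.0, 3.4]
wrist_force: [-1.7, 1.1, 6.8]
opening: 0.666
finger_force: 30.0
```

```bash
python3 d.py .4744 -.3022 .262 .552 .011 .262
```

```text
t 35.6 [ 0.475  -0.3033  0.1117] [ 1.7998e+02 -4.0000e-02  3.4400e+00] open 0.666 F [-1.7  1.1  6.8]
[ 0.4744 -0.3022  0.262 ] tool cm [ -0.04  -0.1  -15.03]
[0.552 0.011 0.262] tool cm [ 9.63e+00 -3.08e+01 -1.00e-02]
```

carry_out(commands=[0,0,-1,0,0,0,1,0,0,-3,0,0,0,1,0,0,-4,0,0,0,1,0,0,-4,0,0,0,1,0,0,-2.5,0,0,0,1,0,0,-0.5,0,0,0,1,0,0,0,0,0,0,1])

```text
clock: 36.15
ee_pos: [0.4751, -0.3034, 0.2631]
ee_rot: [179.9, -0.1, 3.5]
wrist_force: [0.7, 0.7, -3.9]
opening: 0.674
finger_force: 30.0
```

carry_out(commands=[0.4,-1.2,0,0,0,0,1,0.9,-2.8,0,0,0,0,1,1.05,-3.4,0,0,0,0,1,1.05,-3.4,0,0,0,0,1,1.05,-3.4,0,0,0,0,1,1.05,-3.4,0,0,0,0,1,1.05,-3.4,0,0,0,0,1,1.05,-3.4,0,0,0,0,1])

```text
clock: 36.82
ee_pos: [0.5345, -0.0524, 0.2588]
ee_rot: [-180.0, 0.2, 3.5]
wrist_force: [0.4, -0.8, -2.7]
opening: 0.671
finger_force: 30.0
```

carry_out(commands=[1,-3.0,0,0,0,0,1,0.7,-2.0,0,0,0,0,1,0.3,-1.2,0,0,0,0,1,0,-0.3,0,0,0,0,1,0,0,0,0,0,0,1,0,0,0,0,0,0,1,0,0,0,0,0,0,1])

```text
clock: 37.4
ee_pos: [0.5514, 0.0103, 0.2607]
ee_rot: [180.0, 0.0, 3.4]
wrist_force: [0.0, -0.2, -3.2]
opening: 0.669
finger_force: 30.0
```

```bash
python3 d.py .552 .0105 .262 .552 .0105 .1095
```

```text
t 37.4 [0.5514 0.0103 0.2607] [1.7999e+02 4.0000e-02 3.4000e+00] open 0.669 F [ 0.  -0.2 -3.2]
[0.552  0.0105 0.262 ] tool cm [ 0.06 -0.02 -0.13]
[0.552  0.0105 0.1095] tool cm [ 1.000e-02 -0.000e+00  1.525e+01]
```

carry_out(commands=[0,0,2,0,0,0,1,0,0,3.5,0,0,0,1,0,0,3.5,0,0,0,1,0,0,3,0,0,0,1,0,0,1.7,0,0,0,1,0,0,0.8,0,0,0,1,0,0,0.3,0,0,0,1,0,0,0,0,0,0,1])

```text
clock: 38.07
ee_pos: [0.552, 0.0107, 0.1133]
ee_rot: [180.0, 0.0, 3.4]
wrist_force: [0.5, -0.8, -2.2]
opening: 0.669
finger_force: 30.0
```

carry_out(commands=[0,0,0.15,0,0,0,1,0,0,0.15,0,0,0,1,0,0,0,0,0,0,1,0,0,0,0,0,0,1])

```text
clock: 38.4
ee_pos: [0.5522, 0.0112, 0.1108]
ee_rot: [180.0, -0.1, 3.5]
wrist_force: [-0.2, 0.1, -3.6]
opening: 0.67
finger_force: 30.0
```

```bash
python3 d.py .552 .0105 .1095
```

```text
t 38.4 [0.5522 0.0112 0.1108] [ 1.80e+02 -6.00e-02  3.45e+00] open 0.67 F [-0.2  0.1 -3.6]
[0.552  0.0105 0.1095] tool cm [-0.02  0.07  0.13]
```

carry_out(commands=[0,0,0.1,0,0,0,1,0,0,0.1,0,0,0,1,0,0,0,0,0,0,1,0,0,0,0,0,0,1])

```text
clock: 38.73
ee_pos: [0.5524, 0.0112, 0.1087]
ee_rot: [180.0, -0.1, 3.5]
wrist_force: [-1.9, 0.7, 4.4]
opening: 0.67
finger_force: 30.0
```

```bash
python3 d.py .552 .0105 .1095 .5675 -.3178 .23
```

```text
t 38.7 [0.5524 0.0112 0.1087] [ 1.80e+02 -5.00e-02  3.46e+00] open 0.67 F [-1.9  0.7  4.4]
[0.552  0.0105 0.1095] tool cm [-0.04  0.07 -0.08]
[ 0.5675 -0.3178  0.23  ] tool cm [ -0.42  32.86 -12.05]
```

carry_out(commands=[0,0,0,0,0,0,0.25,0,0,0,0,0,0,0.15,0,0,0,0,0,0,0.15,0,0,-1.5,0,0,0,0.15,0,0,-3.5,0,0,0,0.2,0,0,-4,0,0,0,0.3,0,0,-3,0,0,0,0.3,0,0,-0.5,0,0,0,0.3])

```text
clock: 39.4
ee_pos: [0.5542, 0.0112, 0.2386]
ee_rot: [180.0, -0.4, 3.5]
wrist_force: [0.4, 0.3, 0.7]
opening: 0.705
finger_force: 0.0
```

carry_out(commands=[0,1.5,0,0,0,0,0.3,0,3.4,0,0,0,0,0.3,0,3.4,0,0,0,0,0.3,0,3.4,0,0,0,0,0.3,0,3.4,0,0,0,0,0.3,0,3.4,0,0,0,0,0.3,0,3.4,0,0,0,0,0.3,0,3.4,0,0,0,0,0.3])

```text
clock: 40.07
ee_pos: [0.5667, -0.243, 0.2325]
ee_rot: [-180.0, 0.0, 3.4]
wrist_force: [1.2, 0.6, -0.6]
opening: 0.7
finger_force: 0.0
```

carry_out(commands=[0,3.4,0,0,0,0,0.3,0,2.3,0,0,0,0,0.3,0,1,0,0,0,0,0.3,0,0.3,0,0,0,0,0.3,0,0,0,0,0,0,0.3,0,0,0,0,0,0,0.3,0,0,0,0,0,0,0.3])

```text
clock: 40.65
ee_pos: [0.5713, -0.3099, 0.233]
ee_rot: [-180.0, 0.0, 3.5]
wrist_force: [0.8, 0.4, 0.1]
opening: 0.703
finger_force: 0.0
```

```bash
python3 d.py .5674 -.3178 .23 .5674 -.3178 .139
python3 - <<'E'
from workcell import arm
from h import *
c=arm.camera("top"); cv2.imwrite("pics/top6.png",c["pixels"][:,:,::-1])
W=cloud(c)
for nm,(u0,u1,v0,v1),zl,zh,zp in(("tin",(290,330,148,192),.126,.139,.131),("jar",(256,294,172,215),.119,.132,.126)):
    m=np.zeros(W.shape[:2],bool); m[v0:v1,u0:u1]=1; m&=(W[...,2]>zl)&(W[...,2]<zh)
    v,u=np.nonzero(m); print(nm,m.sum(),plane(c,[[u.mean(),v.mean()]],zp).round(4))
E
```

```text
t 40.6 [ 0.5713 -0.3099  0.233 ] [-1.7998e+02  1.0000e-02  3.5200e+00] open 0.703 F [0.8 0.4 0.1]
[ 0.5674 -0.3178  0.23  ] tool cm [-0.44  0.76  0.3 ]
[ 0.5674 -0.3178  0.139 ] tool cm [0.  0.  9.1]
tin 755 [[ 0.602  -0.0559  0.131 ]]
jar 782 [[0.5512 0.0114 0.126 ]]
```

View pics/top6.png

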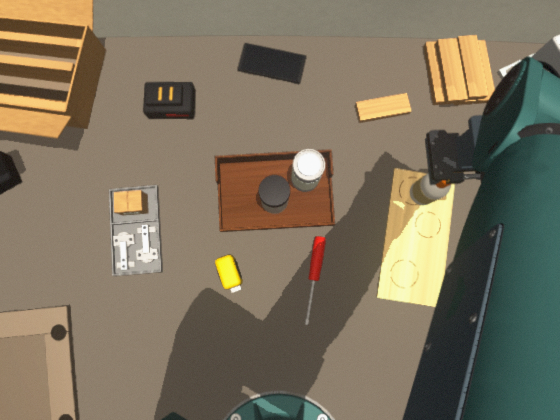

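The tin (309,168) and jar (274,193) are back within about 1 mm. The box is in the kit at (128,202), and the bottle is under the gripper.

carry_out(commands=[-0.4,0.7,0,0,0,0,0.3,0,0,2,0,0,0,0.3,0,0,3,0,0,0,0.3,0,0,2.3,0,0,0,0.3,0,0,1.5,0,0,0,0.3,0,0,0.6,0,0,0,0.3,0,0,0.1,0,0,0,0.3,0,0,0,0,0,0,0.3])

```text
clock: 41.37
ee_pos: [0.5681, -0.3187, 0.1388]
ee_rot: [180.0, -0.0, 3.5]
wrist_force: [-0.4, -0.3, 0.6]
opening: 0.703
finger_force: 0.0
```

```bash
python3 d.py .5674 -.3178 .139
```

```text
t 41.4 [ 0.5681 -0.3187  0.1388] [ 1.7998e+02 -3.0000e-02  3.4700e+00] open 0.703 F [-0.4 -0.3  0.6]
[ 0.5674 -0.3178  0.139 ] tool cm [-0.07 -0.09 -0.02]
```

carry_out(commands=[-0.07,-0.1,0,0,0,0,0.5,0,0,0,0,0,0,1,0,0,0,0,0,0,1,0,0,0,0,0,0,1,0,0,0,0,0,0,1,0,0,0,0,0,0,1,0,0,0,0,0,0,1], grip_force=25)

```text
clock: 41.95
ee_pos: [0.5671, -0.3174, 0.1384]
ee_rot: [-180.0, -0.0, 3.4]
wrist_force: [0.2, 2.5, 4.3]
opening: 0.305
finger_force: 25.0
```

carry_out(commands=[0,0,-1,0,0,0,1,0,0,-3,0,0,0,1,0,0,-4,0,0,0,1,0,0,-4,0,0,0,1,0,0,-3,0,0,0,1,0,0,-1,0,0,0,1,0,0,0,0,0,0,1,0,0,0,0,0,0,1])

```text
clock: 42.62
ee_pos: [0.5665, -0.3173, 0.2972]
ee_rot: [-180.0, 0.0, 3.5]
wrist_force: [-1.0, 0.0, -3.7]
opening: 0.298
finger_force: 25.0
```

```bash
python3 d.py .5882 .080 .296 .5882 .080 .138
```

```text
t 42.6 [ 0.5665 -0.3173  0.2972] [-1.7998e+02  4.0000e-02  3.4600e+00] open 0.298 F [-1.   0.  -3.7]
[0.5882 0.08   0.296 ] tool cm [  4.56 -39.53   0.13]
[0.5882 0.08   0.138 ] tool cm [1.00e-02 1.00e-02 1.58e+01]
```

carry_out(commands=[0,-1.2,0,0,0,0,1,0.4,-2.8,0,0,0,0,1,0.4,-3.6,0,0,0,0,1,0.4,-3.6,0,0,0,0,1,0.4,-3.6,0,0,0,0,1,0.4,-3.6,0,0,0,0,1,0.4,-3.6,0,0,0,0,1,0.4,-3.6,0,0,0,0,1])

```text
clock: 43.28
ee_pos: [0.5779, -0.0579, 0.2957]
ee_rot: [-180.0, 0.2, 3.5]
wrist_force: [0.6, 0.1, -3.0]
opening: 0.302
finger_force: 25.0
```

carry_out(commands=[0.4,-3.6,0,0,0,0,1,0.4,-3.6,0,0,0,0,1,0.4,-3.2,0,0,0,0,1,0.4,-2.2,0,0,0,0,1,0.2,-1.1,0,0,0,0,1,0,-0.3,0,0,0,0,1,0,0,0,0,0,0,1,0,0,0,0,0,0,1])

```text
clock: 43.95
ee_pos: [0.5886, 0.0798, 0.2973]
ee_rot: [180.0, 0.1, 3.4]
wrist_force: [-0.1, 0.3, -3.2]
opening: 0.301
finger_force: 25.0
```

```bash
python3 d.py .5882 .080 .296 .5882 .080 .136
```

```text
t 44.0 [0.5886 0.0798 0.2973] [1.7998e+02 8.0000e-02 3.4400e+00] open 0.301 F [-0.1  0.3 -3.2]
[0.5882 0.08   0.296 ] tool cm [-0.03 -0.02  0.13]
[0.5882 0.08   0.136 ] tool cm [ 0.02 -0.   16.  ]
```

carry_out(commands=[0,0,2,0,0,0,1,0,0,3.5,0,0,0,1,0,0,3.7,0,0,0,1,0,0,3.3,0,0,0,1,0,0,2,0,0,0,1,0,0,0.9,0,0,0,1,0,0,0.3,0,0,0,1,0,0,0,0,0,0,1])

```text
clock: 44.62
ee_pos: [0.5893, 0.0799, 0.1413]
ee_rot: [180.0, 0.0, 3.4]
wrist_force: [0.5, -0.1, -2.6]
opening: 0.299
finger_force: 25.0
```

carry_out(commands=[0,0,0.15,0,0,0,1,0,0,0.15,0,0,0,1,0,0,0,0,0,0,1,0,0,0,0,0,0,1])

```text
clock: 44.95
ee_pos: [0.5894, 0.0806, 0.1389]
ee_rot: [-180.0, -0.1, 3.5]
wrist_force: [-0.7, 0.3, -3.3]
opening: 0.303
finger_force: 25.0
```

```bash
python3 d.py .5882 .08 .1355
```

```text
t 45.0 [0.5894 0.0806 0.1389] [-1.80e+02 -6.00e-02  3.46e+00] open 0.303 F [-0.7  0.3 -3.3]
[0.5882 0.08   0.1355] tool cm [-0.12  0.05  0.34]
```

carry_out(commands=[-0.1,0,0.15,0,0,0,1,0,0,0.15,0,0,0,1,0,0,0.05,0,0,0,1,0,0,0,0,0,0,1,0,0,0,0,0,0,1])

```text
clock: 45.37
ee_pos: [0.5885, 0.0807, 0.1353]
ee_rot: [-180.0, -0.1, 3.5]
wrist_force: [-0.5, 0.5, 5.4]
opening: 0.302
finger_force: 25.1
```

```bash
python3 d.py .5882 .08 .1355
```

```text
t 45.4 [0.5885 0.0807 0.1353] [-1.7999e+02 -6.0000e-02  3.4600e+00] open 0.302 F [-0.5  0.5  5.4]
[0.5882 0.08   0.1355] tool cm [-0.04  0.06 -0.02]
```

Contact. Release, rise, and move aside towards -y for a clear look.

carry_out(commands=[0,0,0,0,0,0,0.5,0,0,0,0,0,0,0.3,0,0,0,0,0,0,0.3,0,0,-1.5,0,0,0,0.3,0,0,-3.5,0,0,0,0.3,0,0,-4,0,0,0,0.3,0,0,-3,0,0,0,0.3,0,0,0,0,0,0,0.3])

```text
clock: 46.03
ee_pos: [0.5909, 0.0808, 0.2611]
ee_rot: [-180.0, -0.5, 3.5]
wrist_force: [1.0, -0.1, 0.7]
opening: 0.7
finger_force: 0.0
```

carry_out(commands=[0,1.5,0,0,0,0,0.3,0,3.5,0,0,0,0,0.3,0,4,0,0,0,0,0.3,0,4,0,0,0,0,0.3,0,4,0,0,0,0,0.3,0,4,0,0,0,0,0.3,0,4,0,0,0,0,0.3,0,4,0,0,0,0,0.3])

```text
clock: 46.7
ee_pos: [0.6051, -0.211, 0.2542]
ee_rot: [-180.0, 0.0, 3.5]
wrist_force: [0.7, 0.4, -0.2]
opening: 0.703
finger_force: 0.0
```

carry_out(commands=[0,4,0,0,0,0,0.3,0,3,0,0,0,0,0.3,0,1,0,0,0,0,0.3,0,0,0,0,0,0,0.3,0,0,0,0,0,0,0.3,0,0,0,0,0,0,0.3,0,0,0,0,0,0,0.3])

```text
clock: 47.28
ee_pos: [0.6103, -0.2874, 0.2545]
ee_rot: [-180.0, 0.0, 3.5]
wrist_force: [0.1, -0.3, -0.4]
opening: 0.698
finger_force: 0.0
```

```bash
python3 d.py
python3 - <<'E'
from workcell import arm
from h import *
c=arm.camera("top"); cv2.imwrite("pics/top7.png",c["pixels"][:,:,::-1])
W=cloud(c)
for nm,(u0,u1,v0,v1),zl,zh,zp in(("tin",(290,330,148,192),.126,.139,.131),("jar",(256,294,172,215),.119,.132,.126),("cap",(228,252,155,190),.15,.164,.158),("box",(100,175,180,285),.045,.065,.054)):
    m=np.zeros(W.shape[:2],bool); m[v0:v1,u0:u1]=1; m&=(W[...,2]>zl)&(W[...,2]<zh)
    v,u=np.nonzero(m); print(nm,m.sum(),plane(c,[[u.mean(),v.mean()]],zp).round(4))
E
```

```text
t 47.3 [ 0.6103 -0.2874  0.2545] [-1.7998e+02  1.0000e-02  3.5300e+00] open 0.698 F [ 0.1 -0.3 -0.4]
tin 760 [[ 0.6022 -0.0557  0.131 ]]
jar 779 [[0.5513 0.0113 0.126 ]]
cap 154 [[0.5903 0.0809 0.158 ]]
box 607 [[0.5405 0.321  0.054 ]]
```

View pics/top7.png

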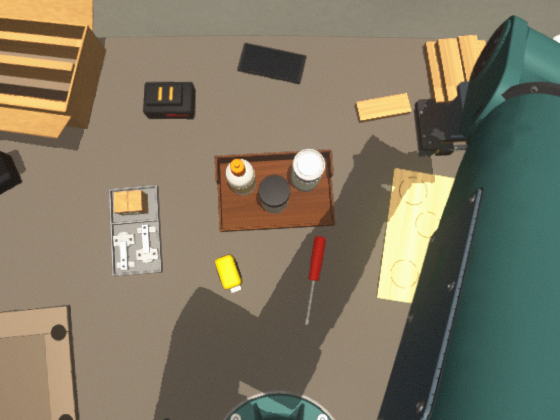

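The bottle (240,172), tin (309,168) and jar (274,193) all measure within about 1.2 mm of where they started. The box is in the kit at (128,202), and the tape and screwdriver haven't moved. I'm handing in.

```bash
python3 -c "
from workcell import arm
print(arm.sign_off())"
```

```text
the job is handed in; nothing more can be done
None
```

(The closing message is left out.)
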